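# Show the fitter which spacer goes in which hole

## Task

Show the new fitter what is still missing on the white panel: in the grey parts tray, point straight down at the one loose spacer that is the same size as those already standing on the panel, with the fingertips two or three centimetres above the middle of it, and stay there for two seconds. Then point in the same way at the panel's one empty hole for two seconds, and finish still pointing there. Touch nothing, and point at none of the other spacers: pass high above them.

Things in the scene. Friction and masses are not known exactly. Their poses are not given: they have to be found in the camera images.
- spacer_same: loose plain aluminium barrel spacer, an upright cylinder 32 mm in diameter and 45 mm tall: the same as the five fitted on the panel. Origin at the centre of its underside, z up. It stands in one of the tray's three compartments (any of them).
- spacer_short: loose aluminium barrel spacer of the same 32 mm diameter but only 20 mm tall, in another compartment. Origin at the centre of its underside, z up.
- spacer_wide: loose aluminium barrel spacer 50 mm in diameter and 45 mm tall, in another compartment. Origin at the centre of its underside, z up.
- tray: grey open parts tray on the bench, 250 x 95 mm, 18 mm high, 4 mm walls and floor, long side along its x, split into three compartments in a row whose centres lie 82 mm apart. Origin at the centre of its underside.
- empty_hole: the one empty drilled hole of the panel, 14 mm in diameter, seen as a dark round hole in the white surface. It may be any of the six. Origin at the centre of its mouth, level with the panel's upper surface, z up. Its five neighbours stand 45 mm higher than this surface, the nearest 120 mm away between centres.
- panel: white plastic sign panel, 200 x 320 x 12 mm, lying face down on two 20 mm softwood battens (250 mm long, along its x), so that its upper surface is 32 mm above the bench. Six holes, at x = -60 or +60 mm and y = -120, 0 or +120 mm in its frame; five carry a spacer. Grey pencil lines cross at every hole. Origin at the centre, on the bench. It does not move.
- fitted1: aluminium barrel spacer bolted upright on the panel, 32 mm in diameter and 45 mm tall, in one of the other five holes. Origin at the centre of its underside, on the panel's upper surface (its top is 45 mm above the origin). Fixed.
- fitted2: aluminium barrel spacer bolted upright on the panel, 32 mm in diameter and 45 mm tall, in one of the other five holes. Origin at the centre of its underside, on the panel's upper surface (its top is 45 mm above the origin). Fixed.
- fitted3: aluminium barrel spacer bolted upright on the panel, 32 mm in diameter and 45 mm tall, in one of the other five holes. Origin at the centre of its underside, on the panel's upper surface (its top is 45 mm above the origin). Fixed.
- fitted4: aluminium barrel spacer bolted upright on the panel, 32 mm in diameter and 45 mm tall, in one of the other five holes. Origin at the centre of its underside, on the panel's upper surface (its top is 45 mm above the origin). Fixed.
- fitted5: aluminium barrel spacer bolted upright on the panel, 32 mm in diameter and 45 mm tall, in one of the other five holes. Origin at the centre of its underside, on the panel's upper surface (its top is 45 mm above the origin). Fixed.
- drill: cordless drill standing on its battery, about 250 mm long with its bit, 76 mm wide, 210 mm tall. Bystander. Origin at the centre of the battery's underside.
- tape: tape measure standing on the bench, 83 x 40 x 66 mm. Bystander. Origin at the centre of its underside.
- screwdriver: screwdriver about 200 mm long, lying on the bench beyond the panel. Bystander. Origin under its middle.
Things that resemble listed ones, but are neither listed nor needed, are in the scene too. Leave any purple look-alike of the spacer_wide alone.

How it is judged:
By the outcome, as a careful person would: the job done as asked, in the order asked, and still so for the second after the job is handed in, with the robot touching nothing.
It also fails if it takes over 38 s, if anything falls off the work surface, if the arm or the gripper's body presses on something with over 40 N, if the wrist force passes 120 N, or if a joint passes its speed limit or range.

## Robot

A 7-joint arm with a two-finger parallel gripper is mounted at the origin on the work surface. World frame = base frame: x ahead of the robot, y to its left, z up, the work surface at z = 0. Lengths are in m, angles in rad, forces in N, time in s.
With the tool pointing down it reaches from about 0.35 to 0.9 m from the base axis. Payload 8.1 kg.
Tool frame: the origin (TCP) lies between the finger pads, 19 mm behind the fingertips; this is the grasp point; z points along the fingers, y is the line along which they close (so a half turn about z gives the same grasp; the last joint's range is limited). The gripper opens to 85 mm and grips with 20 to 120 N. Pads are 22 mm wide; open, the fingers measure 114 mm over their backs; the gripper's body (76 mm by 85 mm) begins 54 mm behind the grasp point. The pads swing forward as they close: fully open they stand 13 mm farther back than shut.
Start: joints at [-1.317, 0.434, 0.025, 1.573, -0.012, 1.134, -0.075], TCP at [0.218, 0.586, 0.25] pointing down, gripper open.
Joint ranges: [-2.62, 2.62], [-0.44, 2.09], [-1.27, 1.32], [0.08, 2.57], [-1.32, 4.46], [0.12, 2], [-2.74, 2.74]. Speed limits (rad/s): [2.22, 2.22, 3.01, 3.01, 3.14, 3.14, 3.14].

## Interface

Orientations are given as a unit quaternion [x, y, z, w].
In Python, from station import arm gives the robot as it stands.
- The arm moves only by the shell command python3 -m handwheel 'ROWS' [FORCE]. ROWS is JSON, a list of rows, each an object with "slide": the shift along the tool's x, y, z scaled (see below), a list of three; "turn": the turn, a rotation vector about the tool's x, y, z scaled (see below), a list of three; "jaw": the opening, from 0 (shut) to 1 (fully open). In form: [{"slide": [tx, ty, tz], "turn": [ax, ay, az], "jaw": jaw}, ...]. A call has 1 to 12 rows; each row shifts and turns the commanded pose from where the row before left it, along the tool's axes as they then stand; what a row does not reach is not made up. The controller multiplies each number of a shift by 0.3 m and each number of a turn by pi rad. A row lasts 1/8 s, in which the tool goes at most 62.5 mm and 10.7 degrees, less where a joint would pass 70% of its speed; a pose out of reach is approached as far as the arm can. A call with a number of a shift or a turn outside -1 to 1 is refused whole. A call with a gripper value outside its range is refused whole. The fingers move at their own pace and stop on an object; FORCE is the grip in N (left out, the last holds). Time passes only in rows, so rows that do not move let the fingers close. It gives the time, the measured TCP pose, the force, the opening and the grip force at its end, in the units of the state.
- arm.get_obs(): the state, without advancing time (a new reading comes with each control period).
- arm.read_camera(name): name is "scene" or "top" or "wrist"; returns a dict with "frame" (400x640x3 uint8, red, green, blue), "fx", "fy", "cx", "cy" (pixels), "distortion" ([k1, k2, p1, p2, k3] as OpenCV has them; the pictures are not rectified), "position" and "attitude" of the camera in the world. Camera axes: x right, y up, looking along -z (the intrinsics and any distortion apply to the point x, -y, -z); pixel columns grow to the right and rows downward; lengths in m; the calibration is good to about 2 mm. A picture is of the moment at which its call begins. There is no depth.
- arm.hand_in(): hands the job in; it is judged then, once.
Trained networks look in a picture, given as the dict that the camera call returned (one of the last four; its "shot" number tells which), for a name from the list of things; names that differ only in an ending like _2 or _b are one class to them, and where a whole thing is asked for, a point or a joint stands for the part that bears it (a point fixed in the world has none). Each returns a list of dicts, best first, with "p" (0 to 1); they miss things now and then, are a little off and sometimes report something else, mostly with a low value. They report only what shows in the picture. A call takes as long as a camera call. They do not tell look-alikes from the thing itself.
- arm.recognise(picture, query): "centre" ([x, y, z] in m, in world coordinates, good to about 4 mm: the middle of the surface that is visible of it).
- arm.mark_of(picture, query): "centre" ([x, y, z] in m, in world coordinates, good to about 4 mm: a listed point, or the origin of a listed thing).
The state is a dict: "time": time; "joint_pos": joint angles; "qvel": joint speeds; "joint_torque": joint torques, N m; "ee_pos": TCP position; "orientation": TCP orientation; "wrist_force": force on the tool from outside, world axes, zero at the start; "torque": the same for the moment, N m; "gripper_width": opening from 0.0 (shut) to 1.0 (fully open); "gripper_force": force on a finger pad.
Only numpy, scipy, OpenCV 4.12 (cv2) and the standard library are available. Lean on these libraries where they do the work, as an engineer would, in place of code of your own. Each camera call takes 0.05 s, during which the arm holds its last target. There are 200 camera calls.

## Working session

There is one attempt and no reset: what is moved stays moved. The work goes in short steps, Python scripts to look and compute and a shell command to move; the robot and the scene stay as the last step left them, time stands still between calls to the robot, and variables do not carry over. Pictures are saved under pics/ and viewed, at most 10 in all, crops included, and the job is handed in when it is done.

```bash
mkdir -p pics
python3 - <<'E'
from station import arm
import cv2
o=arm.get_obs(); print(o['time'],o['ee_pos'],o['orientation'],o['gripper_width'])
for n in ['scene','top']:
    p=arm.read_camera(n); cv2.imwrite(f'pics/{n}0.png',p['frame'][:,:,::-1]); print(n,p['position'],p['attitude'],p['fx'],p['distortion'])
    for q in ['spacer_same','spacer_short','spacer_wide','empty_hole','panel','tray','fitted1']:
        print(q,[(round(r['p'],2),[round(float(v),3) for v in r['centre']]) for r in arm.mark_of(p,q)])
E
```

```text
0.0 [0.21817455 0.58514829 0.24920427] [ 1.77472206e-01  9.84125475e-01 -8.13135033e-04 -6.47533297e-05] 1.0013038321402126
scene [1.30115425 1.20481767 0.90462206] [0.13945147 0.45783849 0.8409554  0.25245044] 481.5316933384837 [0.00660479 0.         0.         0.         0.        ]
spacer_same [(0.61, [0.442, -0.259, -0.001]), (0.35, [0.388, 0.507, -0.003])]
spacer_short [(0.64, [0.611, -0.253, 0.005]), (0.5, [0.39, 0.506, 0.0])]
spacer_wide [(0.51, [0.479, -0.145, 0.001])]
empty_hole [(0.29, [0.517, -0.249, 0.003])]
panel [(0.77, [0.548, 0.092, 0.003])]
tray [(0.93, [0.526, -0.254, 0.0]), (0.16, [0.599, -0.025, 0.03])]
fitted1 [(0.69, [0.598, -0.026, 0.034]), (0.68, [0.609, 0.09, 0.032]), (0.55, [0.491, 0.097, 0.031]), (0.5, [0.491, 0.219, 0.035]), (0.47, [0.613, 0.21, 0.032]), (0.41, [0.611, -0.252, 0.004])]
top [0.40831565 0.09452203 1.07183117] [-0.0688729   0.04752274  0.70836743 -0.70086639] 397.04519229594047 [0.00631829 0.         0.         0.         0.        ]
spacer_same [(0.48, [0.443, -0.261, 0.007]), (0.21, [0.601, -0.029, 0.031])]
spacer_short []
spacer_wide [(0.77, [0.48, -0.141, 0.0]), (0.69, [0.518, -0.247, 0.003])]
empty_hole [(0.6, [0.601, -0.027, 0.032]), (0.39, [0.478, -0.021, 0.033])]
panel [(0.7, [0.545, 0.095, -0.003]), (0.61, [0.769, -0.116, -0.002])]
tray [(0.79, [0.52, -0.256, -0.001])]
fitted1 [(0.7, [0.488, 0.098, 0.035]), (0.68, [0.491, 0.217, 0.029]), (0.67, [0.52, -0.254, 0.002]), (0.51, [0.608, 0.096, 0.029]), (0.5, [0.6, -0.029, 0.033])]
```

View pics/scene0.png

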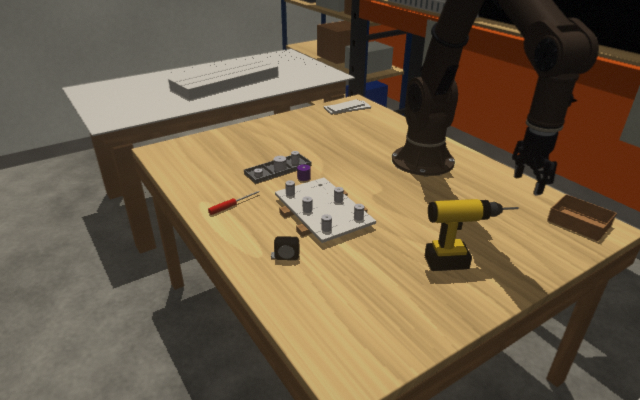

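View pics/top0.png

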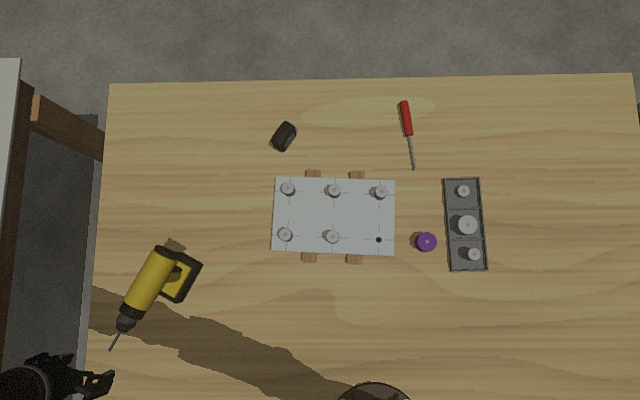

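Top view: the tray holds candidates at (463,191), (468,225, wide) and (474,254). The purple look-alike is at (426,242). The empty hole is at (379,240), with the other five holes fitted. Next I'll take a close crop to tell the short spacer from the 45 mm one, with projected outlines for 20 and 45 mm heights.

```bash
cat > h.py <<'E'
import numpy as np, cv2
from scipy.spatial.transform import Rotation as R
def K(p): return np.array([[p['fx'],0,p['cx']],[0,p['fy'],p['cy']],[0,0,1.]])
def proj(p,X):
    c=R.from_quat(p['attitude']).inv().apply(np.atleast_2d(X)-p['position'])*[1,-1,-1]
    return cv2.projectPoints(c,np.zeros(3),np.zeros(3),K(p),np.array(p['distortion']))[0][:,0]
def back(p,uv,z):
    u=cv2.undistortPoints(np.array([[uv]],float),K(p),np.array(p['distortion']))[0,0]
    d=R.from_quat(p['attitude']).apply([u[0],-u[1],-1]); o=np.array(p['position'])
    return o+d*(z-o[2])/d[2]
E
python3 - <<'E'
from station import arm
from h import *
s=arm.read_camera('scene'); t=arm.read_camera('top')
print(back(t,(379,240),.032))
for uv in [(463,191),(474,254)]: print(uv,back(t,uv,.045),back(t,uv,.020+.004))
def up(p,a,b,c,d,k): return cv2.resize(p['frame'][a:b,c:d,::-1],None,fx=k,fy=k,interpolation=cv2.INTER_CUBIC)
A=up(s,145,195,240,320,8)
B=up(t,170,280,365,495,5)
cv2.imwrite('pics/A.png',A);cv2.imwrite('pics/B.png',B)
E
```

```text
[ 0.47948598 -0.02189014  0.032     ]
(463, 191) [ 0.60371221 -0.24221138  0.045     ] [ 0.60770831 -0.249098    0.024     ]
(474, 254) [ 0.44081876 -0.25904812  0.045     ] [ 0.44148348 -0.26627908  0.024     ]
```

View pics/A.png

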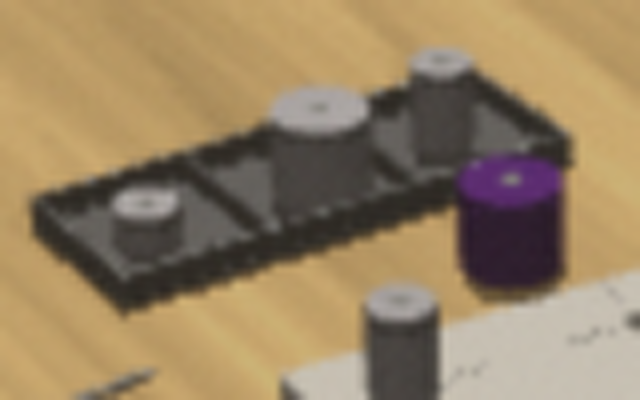

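View pics/B.png

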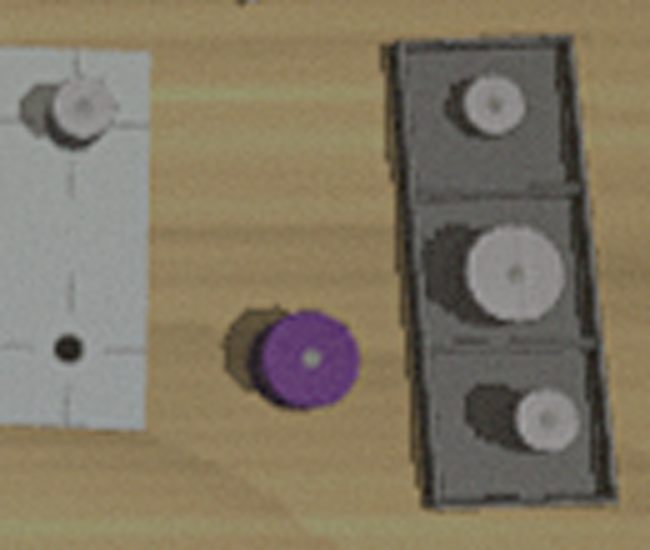

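Crop A: the near-end spacer, crop (440,63) → scene (295,153), is tall and narrow like the fitted ones. The far-end one is short and the middle one is wide. So the target is top pixel (474,254), and the hole is at top (378.6,239.6). I'll rise first, clear of the drill, with the jaw shut, and then travel high.

```bash
python3 -m handwheel '[{"slide":[0,0,-0.1],"turn":[0,0,0],"jaw":0},{"slide":[0,0,-0.15],"turn":[0,0,0],"jaw":0},{"slide":[0,0,-0.15],"turn":[0,0,0],"jaw":0},{"slide":[0,0,-0.1],"turn":[0,0,0],"jaw":0},{"slide":[-0.08,-0.12,0],"turn":[0,0,0],"jaw":0},{"slide":[-0.09,-0.13,0],"turn":[0,0,0],"jaw":0},{"slide":[-0.09,-0.13,0],"turn":[0,0,0],"jaw":0},{"slide":[-0.09,-0.13,0],"turn":[0,0,0],"jaw":0},{"slide":[-0.09,-0.13,0],"turn":[0,0,0],"jaw":0},{"slide":[-0.09,-0.13,0],"turn":[0,0,0],"jaw":0},{"slide":[-0.09,-0.13,0],"turn":[0,0,0],"jaw":0},{"slide":[-0.09,-0.13,0],"turn":[0,0,0],"jaw":0}]'
cat >> h.py <<'E'
def need(o,T):
    d=R.from_quat(o['orientation']).inv().apply(np.array(T)-o['ee_pos']); return np.round(d/.3,3)
E
python3 - <<'E'
from station import arm
from h import *
s=arm.read_camera('scene'); t=arm.read_camera('top'); o=arm.get_obs()
S=back(t,(474.4,254),.049); print('spacer top',S,back(s,(295,152.9),.049)); H=back(t,(378.6,239.6),.032); print('hole',H,back(s,(240+640/8,145+320/8),.032))
print(o['time'],o['ee_pos'],o['joint_pos'],o['gripper_width'],need(o,[.441,-.258,.30]))
E
```

```text
time: 2.4
ee_pos: [0.3102, 0.22, 0.4002]
orientation: [0.178, 0.984, 0.0, 0.0]
wrist_force: [0.4, -0.4, -0.1]
gripper_width: -0.007
gripper_force: 0.0
spacer top [ 0.44068363 -0.25866765  0.049     ] [ 0.44082194 -0.25497535  0.049     ]
hole [ 0.48053508 -0.02088616  0.032     ] [ 0.4796597  -0.02000104  0.032     ]
2.5 [0.31128286 0.21717224 0.40056236] [-0.99921035 -0.10039861  0.22411061  1.85412175  0.02283025  1.38436493
  0.42696879] 0.0013738666743423292 [-0.967 -1.327  0.335]
```

```bash
python3 -m handwheel '[{"slide":[-0.09,-0.12,0],"turn":[0,0,0],"jaw":0},{"slide":[-0.09,-0.12,0],"turn":[0,0,0],"jaw":0},{"slide":[-0.09,-0.12,0],"turn":[0,0,0],"jaw":0},{"slide":[-0.09,-0.12,0],"turn":[0,0,0],"jaw":0},{"slide":[-0.09,-0.12,0],"turn":[0,0,0],"jaw":0},{"slide":[-0.09,-0.12,0],"turn":[0,0,0],"jaw":0},{"slide":[-0.09,-0.12,0],"turn":[0,0,0],"jaw":0},{"slide":[-0.09,-0.12,0],"turn":[0,0,0],"jaw":0},{"slide":[-0.09,-0.12,0],"turn":[0,0,0],"jaw":0},{"slide":[-0.09,-0.12,0],"turn":[0,0,0],"jaw":0},{"slide":[-0.06,-0.1,0],"turn":[0,0,0],"jaw":0},{"slide":[0,0,0],"turn":[0,0,0],"jaw":0}]'
python3 - <<'E'
from station import arm
from h import *
o=arm.get_obs()
print(o['time'],o['ee_pos'],o['joint_pos'],need(o,[.441,-.257,.18]))
E
```

```text
time: 4.0
ee_pos: [0.4435, -0.2466, 0.3998]
orientation: [0.18, 0.984, -0.001, -0.0]
wrist_force: [0.1, 0.9, 0.0]
gripper_width: -0.0
gripper_force: 0.0
4.0 [ 0.44353447 -0.24656168  0.39984722] [-0.45683085  0.19248728  1.05948103  1.65499126 -0.16781732  1.39348222
  1.83406153] [-0.004 -0.034  0.733]
```

```bash
python3 -m handwheel '[{"slide":[0,-0.03,0.08],"turn":[0,0,0],"jaw":0},{"slide":[0,0,0.15],"turn":[0,0,0],"jaw":0},{"slide":[0,0,0.15],"turn":[0,0,0],"jaw":0},{"slide":[0,0,0.15],"turn":[0,0,0],"jaw":0},{"slide":[0,0,0.13],"turn":[0,0,0],"jaw":0},{"slide":[0,0,0.08],"turn":[0,0,0],"jaw":0},{"slide":[0,0,0],"turn":[0,0,0],"jaw":0}]'
python3 - <<'E'
from station import arm
from h import *
s=arm.read_camera('scene'); o=arm.get_obs()
print(o['time'],o['ee_pos'],o['joint_pos'],need(o,[.441,-.257,.093]))
T=o['ee_pos']
for dz in (0,.019,.032): print(dz,proj(s,T-[0,0,dz])[0])
print('tops',proj(s,[[.441,-.257,.049],[.441,-.257,.074]]))
cv2.imwrite('pics/C.png',cv2.resize(s['frame'][110:185,250:340,::-1],None,fx=8,fy=8,interpolation=cv2.INTER_CUBIC))
E
```

```text
time: 4.88
ee_pos: [0.44, -0.2509, 0.1769]
orientation: [0.177, 0.984, 0.001, -0.002]
wrist_force: [0.1, -0.9, 0.6]
gripper_width: 0.001
gripper_force: 0.0
4.925 [ 0.44057793 -0.25173903  0.17807139] [-0.25414642  0.42871056  0.91157962  1.99548312 -0.42595341  0.91997693
  2.0945547 ] [-0.008 -0.016  0.284]
0 [294.70870234 122.44441193]
0.019 [294.82639035 127.12041556]
0.032 [294.9061316  130.28932164]
tops [[294.69330753 152.71496426]
 [294.54265205 146.94572477]]
```

View pics/C.png

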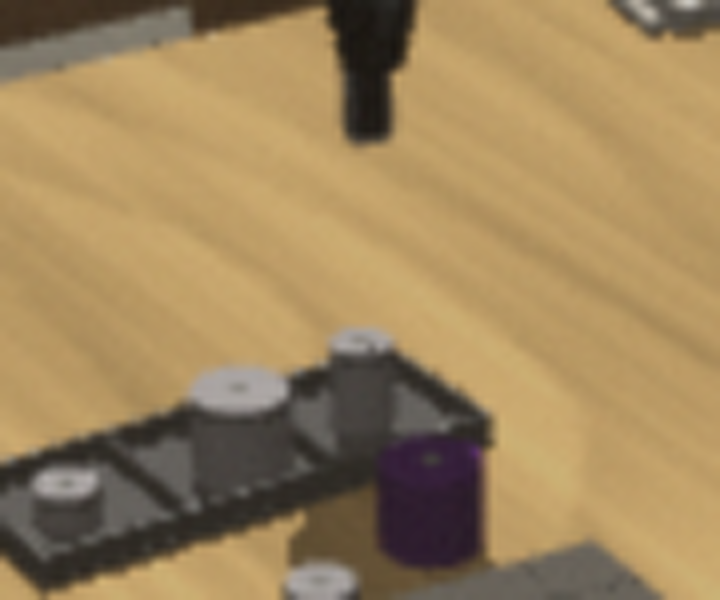

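Crop C shows the shut fingertips ending at crop (368,141) → scene (296,127.6). That fits 19 mm below the TCP, and they're above the near tall spacer at (295,152.7). I'll descend to TCP z 0.093, which leaves a 25 mm gap, and hold.

```bash
python3 -m handwheel '[{"slide":[-0.005,-0.016,0.06],"turn":[0,0,0],"jaw":0},{"slide":[0,0,0.08],"turn":[0,0,0],"jaw":0},{"slide":[0,0,0.08],"turn":[0,0,0],"jaw":0},{"slide":[0,0,0.06],"turn":[0,0,0],"jaw":0},{"slide":[0,0,0],"turn":[0,0,0],"jaw":0},{"slide":[0,0,0],"turn":[0,0,0],"jaw":0},{"slide":[0,0,0],"turn":[0,0,0],"jaw":0},{"slide":[0,0,0],"turn":[0,0,0],"jaw":0}]'
python3 - <<'E'
from station import arm
from h import *
s=arm.read_camera('scene');t=arm.read_camera('top'); o=arm.get_obs()
print(o['time'],o['ee_pos'],need(o,[.441,-.257,.093]))
a=cv2.resize(s['frame'][115:175,255:335,::-1],(640,480),interpolation=cv2.INTER_CUBIC)
cv2.imwrite('pics/D.png',a)
E
```

```text
time: 5.92
ee_pos: [0.4405, -0.2579, 0.0945]
orientation: [0.177, 0.984, -0.0, 0.001]
wrist_force: [-0.0, -0.4, -1.2]
gripper_width: -0.003
gripper_force: 0.0
6.025 [ 0.44038172 -0.25780016  0.09431648] [-0.001  0.003  0.004]
```

View pics/D.png

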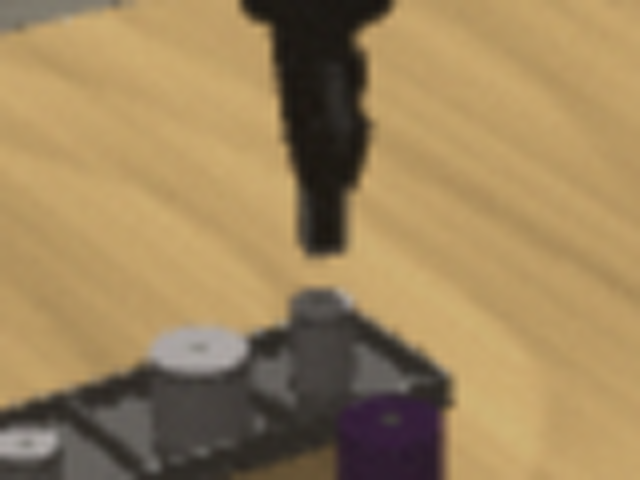

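Crop D shows the fingertips at (323,252), centred above the spacer top at (320,302). The roughly 6 px gap is about 25 mm. I'll hold here, then rise and go to the hole.

```bash
python3 -m handwheel '[{"slide":[0,0,0],"turn":[0,0,0],"jaw":0},{"slide":[0,0,0],"turn":[0,0,0],"jaw":0},{"slide":[0,0,0],"turn":[0,0,0],"jaw":0},{"slide":[0,0,0],"turn":[0,0,0],"jaw":0},{"slide":[0,0,0],"turn":[0,0,0],"jaw":0},{"slide":[0,0,0],"turn":[0,0,0],"jaw":0},{"slide":[0,0,0],"turn":[0,0,0],"jaw":0},{"slide":[0,0,0],"turn":[0,0,0],"jaw":0},{"slide":[0,0,0],"turn":[0,0,0],"jaw":0},{"slide":[0,0,0],"turn":[0,0,0],"jaw":0},{"slide":[0,0,0],"turn":[0,0,0],"jaw":0},{"slide":[0,0,0],"turn":[0,0,0],"jaw":0}]'
python3 -m handwheel '[{"slide":[0,0,0],"turn":[0,0,0],"jaw":0},{"slide":[0,0,0],"turn":[0,0,0],"jaw":0},{"slide":[0,0,0],"turn":[0,0,0],"jaw":0},{"slide":[0,0,0],"turn":[0,0,0],"jaw":0},{"slide":[0,0,0],"turn":[0,0,0],"jaw":0},{"slide":[0,0,0],"turn":[0,0,0],"jaw":0},{"slide":[0,0,-0.08],"turn":[0,0,0],"jaw":0},{"slide":[0,0,-0.15],"turn":[0,0,0],"jaw":0},{"slide":[0,0,-0.15],"turn":[0,0,0],"jaw":0},{"slide":[0,0,-0.15],"turn":[0,0,0],"jaw":0},{"slide":[0,0,-0.15],"turn":[0,0,0],"jaw":0},{"slide":[0,0,-0.15],"turn":[0,0,0],"jaw":0}]'
python3 - <<'E'
from station import arm
from h import *
o=arm.get_obs()
print(o['time'],o['ee_pos'],o['joint_pos'],need(o,[.480,-.0205,.35]))
E
```

```text
time: 7.52
ee_pos: [0.4401, -0.2578, 0.094]
orientation: [0.178, 0.984, 0.0, -0.0]
wrist_force: [0.8, -0.4, 0.9]
gripper_width: -0.002
gripper_force: 0.0
time: 9.02
ee_pos: [0.4398, -0.2577, 0.3445]
orientation: [0.178, 0.984, 0.0, 0.0]
wrist_force: [0.6, 0.1, -0.6]
gripper_width: 0.003
gripper_force: 0.0
9.025 [ 0.43982567 -0.25770251  0.34447971] [-0.40869311  0.24332775  1.0590279   1.75378026 -0.2218167   1.27391988
  1.91711175] [ 0.151  0.788 -0.018]
```

```bash
python3 -m handwheel '[{"slide":[0.01,0.06,0],"turn":[0,0,0],"jaw":0},{"slide":[0.02,0.12,0],"turn":[0,0,0],"jaw":0},{"slide":[0.03,0.14,0],"turn":[0,0,0],"jaw":0},{"slide":[0.03,0.14,0],"turn":[0,0,0],"jaw":0},{"slide":[0.03,0.14,0],"turn":[0,0,0],"jaw":0},{"slide":[0.02,0.12,0],"turn":[0,0,0],"jaw":0},{"slide":[0.01,0.07,0],"turn":[0,0,0],"jaw":0},{"slide":[0,0,0],"turn":[0,0,0],"jaw":0},{"slide":[0,0,0],"turn":[0,0,0],"jaw":0}]'
python3 - <<'E'
from station import arm
from h import *
o=arm.get_obs()
print(o['time'],o['ee_pos'],o['joint_pos'],need(o,[.480,-.0205,.076]))
E
```

```text
time: 10.15
ee_pos: [0.4805, -0.0211, 0.343]
orientation: [0.178, 0.984, -0.0, -0.0]
wrist_force: [-0.7, -1.0, 0.2]
gripper_width: 0.001
gripper_force: 0.0
10.15 [ 0.4805052  -0.02110617  0.34301243] [-0.90664594  0.14624956  0.98384667  1.81455613 -0.12803556  1.24818912
  1.32581315] [0.002 0.002 0.89 ]
```

```bash
python3 -m handwheel '[{"slide":[0,0,0.08],"turn":[0,0,0],"jaw":0},{"slide":[0,0,0.14],"turn":[0,0,0],"jaw":0},{"slide":[0,0,0.14],"turn":[0,0,0],"jaw":0},{"slide":[0,0,0.14],"turn":[0,0,0],"jaw":0},{"slide":[0,0,0.14],"turn":[0,0,0],"jaw":0},{"slide":[0,0,0.12],"turn":[0,0,0],"jaw":0},{"slide":[0,0,0.08],"turn":[0,0,0],"jaw":0},{"slide":[0,0,0.05],"turn":[0,0,0],"jaw":0},{"slide":[0,0,0],"turn":[0,0,0],"jaw":0},{"slide":[0,0,0],"turn":[0,0,0],"jaw":0}]'
python3 - <<'E'
from station import arm
from h import *
s=arm.read_camera('scene'); o=arm.get_obs()
print(o['time'],o['ee_pos'],o['wrist_force'],need(o,[.480,-.0205,.076]))
cv2.imwrite('pics/E.png',cv2.resize(s['frame'][145:205,280:360,::-1],(640,480),interpolation=cv2.INTER_CUBIC))
E
```

```text
time: 11.4
ee_pos: [0.4814, -0.0204, 0.0768]
orientation: [0.178, 0.984, 0.0, 0.001]
wrist_force: [-0.1, -0.1, -0.3]
gripper_width: 0.004
gripper_force: 0.0
11.45 [ 0.48144993 -0.02018679  0.07690573] [-0.06508353 -0.12657287 -0.39939397] [ 0.004 -0.003  0.003]
```

View pics/E.png

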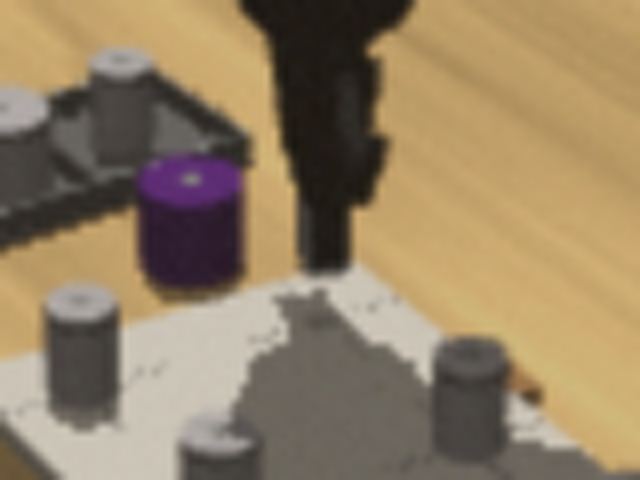

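Crop E shows the fingertips at (325,270), straight above the hole spot near (320,320), touching nothing. I'll hold for 3 s and hand in.

```bash
for i in 1 2; do python3 -m handwheel '[{"slide":[0,0,0],"turn":[0,0,0],"jaw":0},{"slide":[0,0,0],"turn":[0,0,0],"jaw":0},{"slide":[0,0,0],"turn":[0,0,0],"jaw":0},{"slide":[0,0,0],"turn":[0,0,0],"jaw":0},{"slide":[0,0,0],"turn":[0,0,0],"jaw":0},{"slide":[0,0,0],"turn":[0,0,0],"jaw":0},{"slide":[0,0,0],"turn":[0,0,0],"jaw":0},{"slide":[0,0,0],"turn":[0,0,0],"jaw":0},{"slide":[0,0,0],"turn":[0,0,0],"jaw":0},{"slide":[0,0,0],"turn":[0,0,0],"jaw":0},{"slide":[0,0,0],"turn":[0,0,0],"jaw":0},{"slide":[0,0,0],"turn":[0,0,0],"jaw":0}]'; done
python3 -c "
from station import arm
print(arm.hand_in())"
```

```text
time: 12.95
ee_pos: [0.4808, -0.02, 0.076]
orientation: [0.177, 0.984, 0.0, 0.0]
wrist_force: [0.3, 0.3, 0.4]
gripper_width: 0.001
gripper_force: 0.0
time: 14.45
ee_pos: [0.4808, -0.02, 0.076]
orientation: [0.178, 0.984, 0.0, 0.0]
wrist_force: [-0.4, -0.2, -0.2]
gripper_width: 0.0
gripper_force: 0.0
the job is handed in; nothing more can be done
None
```

The arm pointed at the matching spacer and then at the panel's empty hole, about 25 mm above each and for over two seconds each, touching nothing; I handed the job in at 14.5 s with it still over the hole, and the hand-in returned no verdict.

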